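Slide the gap gauge into the dough sheeter up to its line

ROBOT

A 6-joint arm with a two-finger parallel gripper is mounted at the origin on the work surface. World frame = base frame: x ahead of the robot, y to its left, z up, the work surface at z = 0. Lengths are in m, angles in rad, forces in N, time in s.
With the tool pointing down it reaches from about 0.225 to 0.875 m from the base axis. Payload 3.4 kg.
Tool frame: the origin (TCP) lies midway between the tips of the shut fingers; the grasp point (between the pads) lies 19 mm behind it (manip.grip_point_offset is the distance from the TCP to the grasp point, in m); x points along the fingers, y is the direction in which the jaws open and shut, and the axes are right-handed (so a half turn about x gives the same grasp; the last joint's range is limited). The gripper opens to 85 mm and grips with 20 to 120 N. Pads are 22 mm wide; open, the fingers measure 114 mm over their backs; the gripper's body (76 mm by 85 mm) begins 54 mm behind the grasp point. The pads swing forward as they close: fully open they stand 13 mm farther back than shut.
Start: joints at [-1.245, 0.276, 1.505, -0, 1.361, -0.121], TCP at [0.248, -0.519, 0.231] pointing down, gripper open.
Joint ranges: [-2.89, 2.89], [-0.75, 2.08], [0.22, 2.7], [-1.18, 4.32], [0.11, 2.71], [-2.7, 2.7]. Speed limits (rad/s): [2.57, 2.57, 3.14, 3.14, 3.14, 3.14].

INTERFACE

Orientations are given as a unit quaternion [w, x, y, z].
In Python, from rig import manip gives the robot as it stands.
- The arm moves only by the shell command python3 -m crank 'ROWS' [FORCE]. ROWS is a JSON object of lists of equal length, an entry for each row: "grip": the opening, from 0 (shut) to 1 (fully open); "slide": the shift along the world's x, y, z in cm, a list of three; "roll": the turn about the world's z in degrees. In form: {"grip": [grip, ...], "slide": [[dx, dy, dz], ...], "roll": [roll, ...]}. A call has 1 to 20 rows; each row is the pose to reach, as a shift and turn from the pose commanded when the call began; what a row does not reach only later rows make up. A row lasts 1/10 s, in which the tool goes at most 50 mm and 8.59 degrees, less where a joint would pass 70% of its speed; a pose out of reach is approached as far as the arm can. A call with a gripper value outside its range is refused whole. The fingers move at their own pace and stop on an object; FORCE is the grip in N (left out, the last holds). Time passes only in rows, so rows that repeat a pose let the fingers close. It gives the time, the measured TCP pose, the force and the opening at its end, in the units of the state.
- manip.get_state(): the state, without advancing time (a new reading comes with each control period).
- manip.get_image(name): name is "side" or "top" or "wrist"; returns a dict with "frame" (400x640x3 uint8, red, green, blue), "K" (3x3 intrinsics, pixels), "R" (3x3) and "t" (3): a world point X has camera coordinates R X + t. Camera axes: x right, y down, z forward; pixel columns grow to the right and rows downward; lengths in m; the calibration is good to about 2 mm. The wrist camera is an equidistant fisheye: a pixel r from the principal point sees the ray r / f radians off the axis. A picture is of the moment at which its call begins. There is no depth.
- manip.sign_off(): hands the job in, once; it reports no verdict.
The state is a dict: "clock": time; "qpos": joint angles; "qd": joint speeds; "effort": joint torques, N m; "position": TCP position; "ee_rot": TCP orientation; "contact_force": force on the tool from outside, world axes, zero at the start; "moment": the same for the moment, N m; "width": finger opening in m.
Only numpy, scipy, OpenCV 4.12 (cv2) and the standard library are available. Lean on these libraries where they do the work, as an engineer would, in place of code of your own. Each camera call takes 0.05 s, during which the arm holds its last target. There are 200 camera calls.

TASK

The orange scraper has been left on the black feed tray of the dough sheeter: first put it away, lying flat in the open drawer tray. Then lay the wooden-handled gauge on the feed tray, slide its blade squarely into the slot in the green guard until the red line is level with the guard's face, and leave it lying there. Leave the drawer, the steamer, the dish and both chopstick pairs where they are.

Things in the scene. Friction and masses are not known exactly. Their poses are not given: they have to be found in the camera images.
- gauge: gap gauge, 0.11-0.22 kg, lying flat. Origin under the centre of its wooden grip (70 long in x, 22 wide in y, 40 high: grip it across y); x axis towards the blade tip, z up. Bare metal blade, 44 wide, 4 thick, level with the flat underside, from the grip's end (x = 35) to its tip at x = 135; a red line crosses it at x = 90, 45 from the tip
- gauge_line (a point): middle of the gauge's red line, at the level of the gauge's underside; same axes as the gauge
- scraper: orange scraper of stiff silicone, 0.06-0.13 kg, lying on the feed tray at the start, head towards the slot. Origin under its handle where it is best gripped; x axis towards the head, z up. Handle 20 wide in y, 20 high, from x = -50 to 40; flat head 56 wide, 10 thick, from x = 35 to 95
- mouth (a point): middle of the lower edge of the slot, on the outer face of the sheeter's upright green guard, level with the feed tray's top, 30 above the table. x axis horizontal, into the slot, square to the guard; z up. Slot 60 wide (y -30 to 30), 12 high; guard 10 thick; behind it a roller leaves 7 of height, lowest place 34 in
- sheeter: fixed dough sheeter; origin on the table straight below point mouth, same axes. Flat black feed tray, top face 30 above the table, from x = -140 to 0, y -75 to 75, running on level under the roller to x = 60. Guard and white machine body, x = 0 to 150, 210 wide (a crank and knob at its sides), 132 high
- tray_spot (a point): point on the drawer tray's inner floor, 20 above the table, midway across and 72 behind the inner face of the front wall; moves with the tray. x axis away from the robot into the drawer unit, z up. Inside 234 wide (y -117 to 117), front wall face at x = -72, walls 37 high, 8 thick. Always uncovered from x = -72 to 70; beyond lies the fixed drawer unit, 80 high; tray slides at 6 N
- steamer: bamboo steamer basket with its lid on, 190 diameter, 117 high, origin under its centre; bystander
- chopsticks_red: red lacquered chopstick pair, held together, 235 long, lying flat, origin under its middle; bystander
- chopsticks_black: black lacquered chopstick pair, held together, 235 long, lying flat, origin under its middle; bystander
- dish: small blue ceramic dish, 90 diameter, 22 high, origin under its centre; bystander
There are look-alikes about, which are no part of the job. Leave any blue or turquoise look-alike of the scraper alone.

How it is judged:
On the way, in this order (a step that is already met when the one before it is completed fails the run):
1. the orange scraper lies flat in the open drawer tray, let go (x of scraper in the frame of tray_spot between -0.072 and 0.12 m and y of scraper in the frame of tray_spot between -0.117 and 0.117 m and z of scraper in the frame of tray_spot between -0.005 and 0.018 m and angle between scraper's own z axis and vertical below 0.2 rad and contact force between scraper and the fingers below 0.05 N), for 0.2 s.
2. the gauge lies in the slot with its red line at the guard's face (x of gauge_line in the frame of mouth between -0.007 and 0.007 m and y of gauge_line in the frame of mouth between -0.011 and 0.011 m and z of gauge_line in the frame of mouth between -0.004 and 0.004 m and angle between the x axis of gauge and the x axis of mouth, either way round below 0.15 rad and angle between gauge's own z axis and vertical below 0.06 rad), for 0.2 s.
At the end, for the whole second after the job is handed in: The scraper lies flat (0.2 rad) and still on the drawer tray's floor; the gauge lies flat and still on the feed tray, square to the guard within 0.15 rad, its red line within 7 mm of the guard's face, 11 mm of the slot's middle and 4 mm of the feed tray's height (all of step 2 and x of scraper in the frame of tray_spot between -0.072 and 0.12 m and y of scraper in the frame of tray_spot between -0.117 and 0.117 m and z of scraper in the frame of tray_spot between -0.005 and 0.018 m and angle between scraper's own z axis and vertical below 0.2 rad and linear speed of each of scraper, gauge below 0.02 m/s); the robot touches nothing.
It fails at once if a bystander (steamer, chopsticks or dish) moved by more than 40 mm (distance of any of steamer, chopsticks_red, chopsticks_black, dish from where it was at the start of the episode above 0.04 m).
It fails at once if drawer tray pushed or pulled by more than 30 mm (distance of tray_spot from where it was at the start of the episode above 0.03 m).
It also fails if it takes over 58 s, if anything falls off the work surface, if the arm or the gripper's body presses on something with over 40 N, if the wrist force passes 120 N, or if a joint passes its speed limit or range.

## Working session

There is one attempt and no reset: what is moved stays moved. The work goes in short steps, Python scripts to look and compute and a shell command to move; the robot and the scene stay as the last step left them, time stands still between calls to the robot, and variables do not carry over. Pictures are saved under pics/ and viewed, on a budget of 10 in all, crops included, one or two more only if the job needs it, and the job is handed in when it is done.

```bash
mkdir -p pics
cat > h.py <<'E'
import numpy as np, cv2
from rig import manip
def snap(name,fn,crop=None,s=1):
    im=manip.get_image(name); np.savez(f'pics/{fn}.npz',**im)
    f=im['frame']
    if crop: f=f[crop[1]:crop[3],crop[0]:crop[2]]
    f=cv2.resize(f,None,fx=s,fy=s,interpolation=cv2.INTER_CUBIC)
    cv2.imwrite(f'pics/{fn}.png',f[:,:,::-1]); return im
def w(im,u,v,z):
    K,R,t=[np.asarray(im[k]) for k in 'KRt']
    d=R.T@np.linalg.solve(K,[u,v,1]); c=-R.T@t
    return c+d*(z-c[2])/d[2]
def px(im,X):
    K,R,t=[np.asarray(im[k]) for k in 'KRt']
    p=K@(R@np.asarray(X)+t); return p[:2]/p[2]
E
python3 - <<'E'
from h import *
a=snap('top','top0',s=1.25); b=snap('side','side0',s=1.25)
for i in(a,b): print(i['K'],-np.array(i['R']).T@i['t'])
print(manip.get_state())
E
```

```text
[[494.16606443   0.         320.43526809]
 [  0.         494.16606443 195.08202904]
 [  0.           0.           1.        ]] [ 0.20921333 -0.08424738  1.86311464]
[[369.6141179    0.         317.55809217]
 [  0.         369.6141179  202.46589968]
 [  0.           0.           1.        ]] [0.23579438 0.79362115 0.73923141]
{'clock': 0.1, 'qpos': array([-1.24502334e+00,  2.76513781e-01,  1.50599311e+00, -4.44349246e-06,
        1.36069665e+00, -1.20993457e-01]), 'qd': array([ 0.00037933, -0.00067649, -0.00385995,  0.00059097,  0.00141043,
        0.00072958]), 'effort': array([ 1.01328609e-03, -4.17699873e+01, -2.46404296e+01, -3.61522643e-04,
        5.79394167e-03,  1.36896011e-05]), 'position': array([ 0.24827716, -0.5181216 ,  0.23054181]), 'ee_rot': array([-0.15607927, -0.68947765, -0.15721206,  0.68959713]), 'contact_force': array([ 0.30230911, -0.29918327, -0.36561927]), 'moment': array([-0.00191996,  0.02305055,  0.0160087 ]), 'width': 0.08543300101149241}
```

View pics/top0.png

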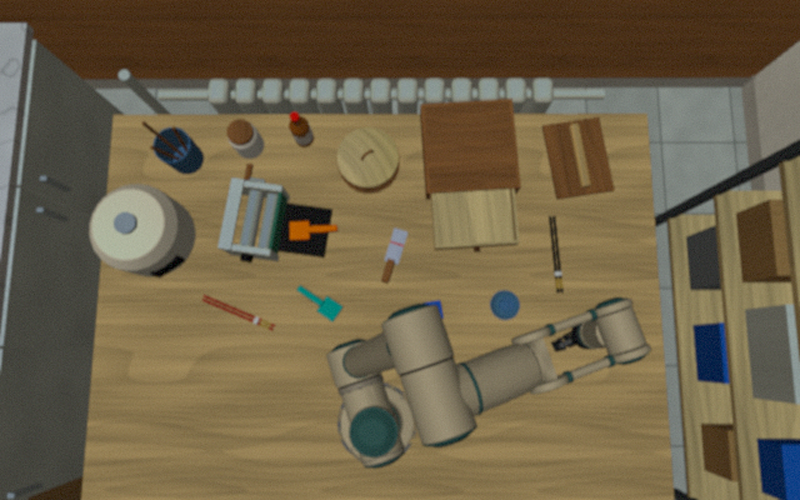

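View pics/side0.png

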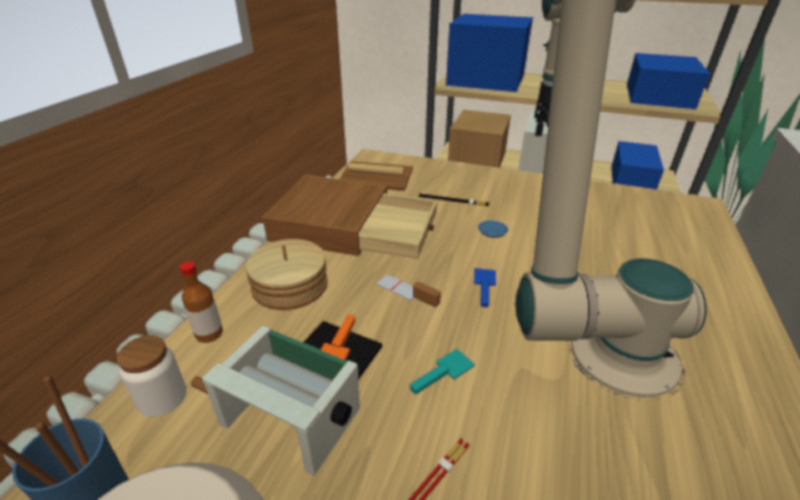

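The top view (800 px wide) shows the orange scraper at (310,230) on the black tray, the gauge at (395,257) and the open drawer at (475,218). The turquoise scraper at (320,300) and the blue one at (435,308) are look-alikes and stay put. The only orange one on the feed tray fits the description. I'll confirm in an enlarged crop and measure by colour.

Run:
```python
from h import *
a=dict(np.load('pics/top0.npz')); f=a['frame']
c=cv2.resize(f[130:230,170:430],None,fx=3,fy=3,interpolation=cv2.INTER_CUBIC); cv2.imwrite('pics/c1.png',c[:,:,::-1])
hsv=cv2.cvtColor(f,cv2.COLOR_RGB2HSV)
def rep(n,m,z,box):
    k=np.zeros(m.shape,bool);k[box[1]:box[3],box[0]:box[2]]=1;m=m&k
    v,u=np.nonzero(m); r=cv2.minAreaRect(np.c_[u,v].astype(np.float32))
    P=np.array([w(a,*p,z) for p in cv2.boxPoints(r)])
    print(n,len(u),'rect',r,'\n',P.round(3)); 
    print(' cent',w(a,u.mean(),v.mean(),z).round(4))
H,S,V=[hsv[...,i].astype(int) for i in range(3)]
rep('orange',(H<14)&(S>200)&(V>150),.04,(215,160,280,210))
rep('black',(V<50),.03,(220,155,270,210))
rep('green',(H>60)&(H<95)&(S>80)&(V<140),.13,(190,140,240,215))
rep('grip',(H<14)&(S>110)&(V<150),.04,(300,200,325,230))
rep('blade',(S<60)&(V>120),.004,(300,175,335,215))
```

```text
orange 3 rect ((256.17340087890625, 180.8779754638672), (23.345239639282227, 3.8123414516448975), 9.865806579589844) 
 [[0.578 0.216 0.04 ]
 [0.592 0.213 0.04 ]
 [0.577 0.126 0.04 ]
 [0.562 0.129 0.04 ]]
 cent [0.5781 0.1616 0.04  ]
black 1138 rect ((241.3767852783203, 181.46400451660156), (41.336734771728516, 45.38124465942383), 9.162346839904785) 
 [[0.504 0.317 0.03 ]
 [0.677 0.295 0.03 ]
 [0.651 0.139 0.03 ]
 [0.479 0.163 0.03 ]]
 cent [0.5717 0.233  0.03  ]
green 329 rect ((224.3751678466797, 187.33009338378906), (34.97003936767578, 57.7947998046875), 29.24882698059082) 
 [[0.475 0.374 0.13 ]
 [0.66  0.28  0.13 ]
 [0.597 0.168 0.13 ]
 [0.414 0.263 0.13 ]]
 cent [0.5701 0.2799 0.13  ]
grip 10 rect ((309.41375732421875, 215.96551513671875), (4.085297584533691, 16.71257972717285), 21.801406860351562) 
 [[ 0.418 -0.012  0.04 ]
 [ 0.476 -0.035  0.04 ]
 [ 0.471 -0.049  0.04 ]
 [ 0.412 -0.026  0.04 ]]
 cent [ 0.4554 -0.0353  0.04  ]
blade 324 rect ((316.50689697265625, 196.26296997070312), (12.769515037536621, 27.99311065673828), 16.927513122558594) 
 [[ 0.48  -0.017  0.004]
 [ 0.584 -0.048  0.004]
 [ 0.569 -0.095  0.004]
 [ 0.466 -0.064  0.004]]
 cent [ 0.5257 -0.0564  0.004 ]
```

View pics/c1.png

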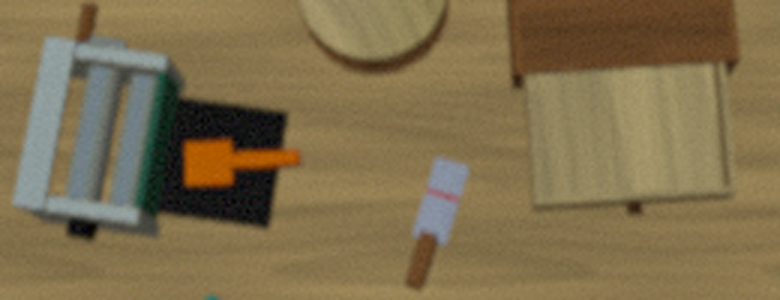

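The crop confirms orange scraper: head (185-235,140-188), handle end (300,157). Gauge: tip (452,161), red line (442,195), grip end (413,287). Feed tray outer edge runs (285,113)-(268,225); drawer front rim (535,208)-(733,195).

```bash
cat >> h.py <<'E'
def fish(im,u,v,z):
    K,R,t=[np.asarray(im[k]) for k in 'KRt']
    x=(u-K[0,2])/K[0,0]; y=(v-K[1,2])/K[1,1]; r=np.hypot(x,y)
    d=R.T@np.array([np.sin(r)*x/r,np.sin(r)*y/r,np.cos(r)]); c=-R.T@t
    return c+d*(z-c[2])/d[2]
E
python3 - <<'E'
from h import *
a=dict(np.load('pics/top0.npz'))
P=lambda u,v,z:w(a,170+(u-1)/3,130+(v-1)/3,z)
def sh(n,*p):
    print(n,*[q.round(3) for q in p],'dir deg',np.degrees(np.arctan2(*(p[1]-p[0])[[1,0]])).round(1))
sh('tray edge',P(285,113,.03),P(268,225,.03))
sh('tray top edge',P(190,100,.03),P(285,113,.03))
e=(P(285,113,.03)+P(268,225,.03))/2;print('edge mid',e)
sh('scraper',P(299,157,.05),P(184,163,.04))
sh('gauge',P(415,287,.04),P(426,237,.04)); sh('blade',P(427,237,.004),P(453,161,.004)); print('line',P(442,195,.004))
sh('front rim',P(535,208,.057),P(733,195,.057)); sh('unit',P(520,85,.08),P(740,68,.08))
print('dish',w(a,505/1.25,304/1.25,.02))
print('R',manip.get_state()['ee_rot'])
from scipy.spatial.transform import Rotation as Ro
q=manip.get_state()['ee_rot'];print(Ro.from_quat(np.r_[q[1:],q[0]]).as_matrix().round(2))
E
```

```text
tray edge [0.632 0.141 0.03 ] [0.488 0.16  0.03 ] dir deg 172.7
tray top edge [0.649 0.262 0.03 ] [0.632 0.141 0.03 ] dir deg -98.0
edge mid [0.56004584 0.15043018 0.03      ]
scraper [0.571 0.12  0.05 ] [0.565 0.265 0.04 ] dir deg 92.2
gauge [ 0.409 -0.025  0.04 ] [ 0.472 -0.038  0.04 ] dir deg -12.1
blade [ 0.477 -0.039  0.004] [ 0.575 -0.072  0.004] dir deg -18.5
line [ 0.53082342 -0.05772362  0.004     ]
front rim [ 0.505 -0.173  0.057] [ 0.522 -0.418  0.057] dir deg -86.2
unit [ 0.656 -0.155  0.08 ] [ 0.677 -0.427  0.08 ] dir deg -85.5
dish [ 0.34491181 -0.38185949  0.02      ]
R [-0.15607927 -0.68947765 -0.15721206  0.68959713]
[[-0.    0.43 -0.9 ]
 [ 0.   -0.9  -0.43]
 [-1.   -0.   -0.  ]]
```

```bash
python3 -m crank '{"grip":[1,1,1,1,1,1,1,1,1,1,1,1,1,1,1,1,1,1,1,1],"slide":[[32.1,68.8,0],[32.1,68.8,0],[32.1,68.8,0],[32.1,68.8,0],[32.1,68.8,0],[32.1,68.8,0],[32.1,68.8,0],[32.1,68.8,0],[32.1,68.8,0],[32.1,68.8,0],[32.1,68.8,0],[32.1,68.8,0],[32.1,68.8,0],[32.1,68.8,0],[32.1,68.8,0],[32.1,68.8,0],[32.1,68.8,0],[32.1,68.8,0],[32.1,68.8,0],[32.1,68.8,0]],"roll":[66,66,66,66,66,66,66,66,66,66,66,66,66,66,66,66,66,66,66,66]}' 30
python3 -c "
from h import *
i=snap('wrist','w1',s=1.25);print(i['K'],i['R'],-np.array(i['R']).T@i['t'])
print(manip.get_state()['qpos'])"
```

```text
clock: 2.1
position: [0.569, 0.1679, 0.2316]
ee_rot: [0.507, 0.493, 0.506, -0.494]
contact_force: [0.1, -0.2, -0.1]
width: 0.0853
[[309.70691629   0.         312.17298715]
 [  0.         309.70691629 195.9815683 ]
 [  0.           0.           1.        ]] [[ 9.99637415e-01  2.69087957e-02  9.77467923e-04]
 [ 2.51265106e-02 -9.45246903e-01  3.25387386e-01]
 [ 9.67973121e-03 -3.25244845e-01 -9.45580295e-01]] [0.56616804 0.25212748 0.37439495]
[ 1.70072282e-01  3.03317020e-01  1.46424143e+00 -2.85703101e-04
  1.37374409e+00  1.44038105e-01]
```

View pics/w1.png

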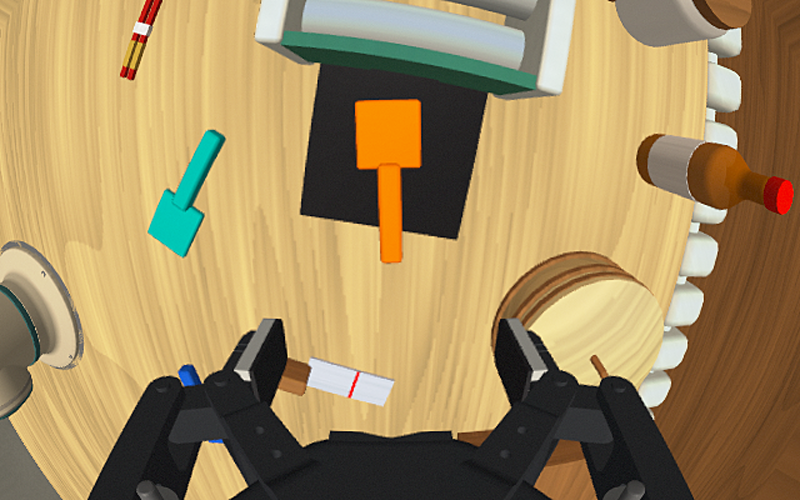

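Close view: scraper head corners (356,101)-(421,167), handle end (391,261). Feed tray outer corners (301,214),(457,239). Gauge blade tip (394,378)/(386,405), red line (354,384).

Run:
```python
from h import *
a=dict(np.load('pics/w1.npz'))
P=lambda u,v,z:fish(a,u/1.25-.1,v/1.25-.1,z)
def sh(n,*p): print(n,*[q[:2].round(4) for q in p],'deg',np.degrees(np.arctan2(*(p[1]-p[0])[[1,0]])).round(1),'len',np.linalg.norm(p[1]-p[0]).round(4))
h=(P(356,101,.04)+P(420,99,.04))/2
sh('scraper end->tip',P(391,262,.048),h)
sh('neck', P(391,262,.048),P(389,166,.05))
sh('head w',P(356,101,.04),P(420,99,.04))
sh('tray edge',P(457,239,.03),P(301,214,.03))
sh('trayL',P(301,214,.03),P(320,65,.03)); sh('trayR',P(457,239,.03),P(488,93,.03))
e=(P(457,239,.03)+P(301,214,.03))/2; print('mid',e)
sh('tip',P(394,378,.004),P(386,405,.004))
sh('line->tip',P(354,384,.004),(P(394,378,.004)+P(386,405,.004))/2)
sh('sideA',P(312,358,.004),P(394,378,.004))
# guard top edge
sh('guard',P(284,42,.13),P(500,96,.13))
```

```text
scraper end->tip [0.5705 0.1237] [0.5641 0.2669] deg 92.6 len 0.1435
neck [0.5705 0.1237] [0.5665 0.2107] deg 92.7 len 0.0871
head w [0.5371 0.2653] [0.5912 0.2684] deg 3.3 len 0.0542
tray edge [0.6325 0.1414] [0.4855 0.1621] deg 172.0 len 0.1485
trayL [0.4855 0.1621] [0.5037 0.2986] deg 82.4 len 0.1376
trayR [0.6325 0.1414] [0.6524 0.2785] deg 81.7 len 0.1385
mid [0.5590109  0.15179191 0.03      ]
tip [ 0.5789 -0.0439] [ 0.5702 -0.0891] deg -100.9 len 0.046
line->tip [ 0.5305 -0.0554] [ 0.5746 -0.0665] deg -14.2 len 0.0454
sideA [ 0.4813 -0.0186] [ 0.5789 -0.0439] deg -14.6 len 0.1008
guard [0.4981 0.3014] [0.6354 0.2697] deg -13.0 len 0.1408
```

```bash
python3 -m crank '{"grip":[1,1,1,1,1,1,0,0,0,0,0,0,0,0],"slide":[[-0.1,0.4,-5],[-0.1,0.4,-10],[-0.1,0.4,-15],[-0.1,0.4,-19.7],[-0.1,0.4,-19.7],[-0.1,0.4,-19.7],[-0.1,0.4,-19.7],[-0.1,0.4,-19.7],[-0.1,0.4,-19.7],[-0.1,0.4,-19.7],[-0.1,0.4,-19.7],[-0.1,0.4,-19.7],[-0.1,0.4,-19.7],[-0.1,0.4,-19.7]],"roll":[1,1,1,1,1,1,1,1,1,1,1,1,1,1]}' 40
```

```text
clock: 3.55
position: [0.5691, 0.1736, 0.0355]
ee_rot: [0.512, 0.489, 0.511, -0.488]
contact_force: [-1.0, 0.6, 6.8]
width: 0.0191
```

```bash
python3 -m crank '{"grip":[0,0,0,0,0,0,0,0,0,0,0,0,0,0,0,0,0,0],"slide":[[0,0,2],[0,0,6],[0,0,11],[0,0,16],[0.4,-4,16],[1,-9,16],[1,-14,16],[1,-19,16],[1,-24,16],[1.5,-29,16],[2,-34,16],[2,-39,16],[2.3,-44,16],[2.3,-47,16],[2.3,-48.5,16],[2.3,-48.5,16],[2.3,-48.5,16],[2.3,-48.5,16]],"roll":[0,0,0,0,1,1,1,1,1,1,1,1,1,1,1,1,1,1]}'
python3 -c "
from h import *
i=snap('wrist','w2',s=1.25)"
```

```text
clock: 5.35
position: [0.5915, -0.3093, 0.1944]
ee_rot: [0.516, 0.484, 0.516, -0.483]
contact_force: [1.1, 0.1, -0.7]
width: 0.0189
```

View pics/w2.png

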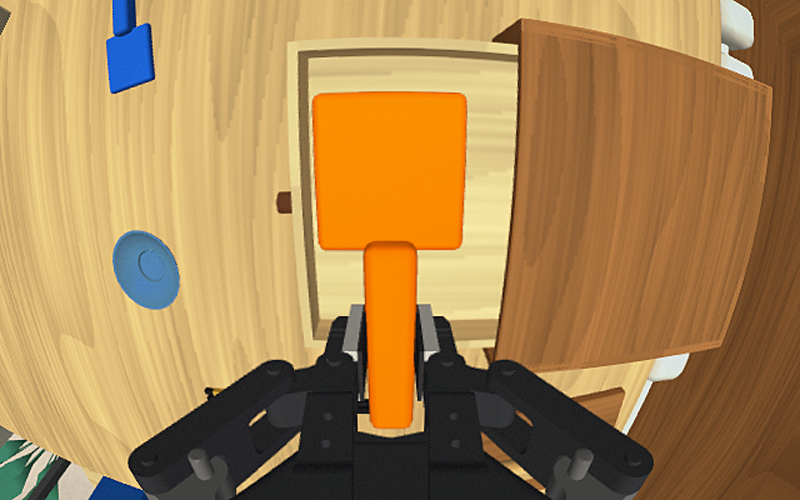

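Scraper held level above the tray. Tray rim outer corners at (288,42) and (302,345), and the unit's edge at (520,20)-(497,362). I'll check the position numerically.

Run:
```python
from h import *
a=dict(np.load('pics/w2.npz'))
P=lambda u,v,z:fish(a,u/1.25-.1,v/1.25-.1,z)
A,B=P(288,42,.057),P(302,345,.057);U,V=P(520,20,.08),P(497,362,.08)
for n,p in dict(outerL=A,outerR=B,inL=P(300,55,.057),unitL=U,unitR=V).items(): print(n,p.round(4))
d=(A-B)[:2];d/=np.linalg.norm(d);x=np.array([d[1],-d[0]]);m=((A+B)/2)[:2]
s=m+.08*x;print(np.linalg.norm(A-B),'spot',s,'xdeg',np.degrees(np.arctan2(x[1],x[0])))
g=np.array([.591,-.311])-s;print('scraper in tray',g@x,g@d)
print(px(dict(np.load('pics/top0.npz')),[*s,.02]))
```

```text
outerL [ 0.5082 -0.1716  0.057 ]
outerR [ 0.5207 -0.4187  0.057 ]
inL [ 0.5179 -0.1817  0.057 ]
unitL [ 0.668  -0.1479  0.08  ]
unitR [ 0.6872 -0.4106  0.08  ]
0.24742102909209848 spot [ 0.59436528 -0.29115235] xdeg 2.8829219755401314
scraper in tray -0.004359267076847667 -0.019653276067636023
[378.3265391  177.48992914]
```

```bash
python3 -m crank '{"grip":[0,0,0,0,0,0,0,0.6,0.6,0.6,0.6,0.6,0.6,0.6,0.6,0.6],"slide":[[0,0,-5],[0,0,-10],[0,0,-14],[0,0,-16],[0,0,-16.8],[0,0,-16.8],[0,0,-16.8],[0,0,-16.8],[0,0,-16.8],[0,0,-16.8],[0,0,-16.8],[0,0,-12],[0,0,-7],[0,0,-2],[0,0,0],[0,0,0]],"roll":[0,0,0,0,0,0,0,0,0,0,0,0,0,0,0,0]}'
```

```text
clock: 7.0
position: [0.5934, -0.313, 0.1993]
ee_rot: [0.519, 0.485, 0.512, -0.483]
contact_force: [0.1, 0.0, 0.3]
width: 0.0511
```

```bash
python3 -m crank '{"grip":[1,1,1,1,1,1,1,1,1,1,1,1,1,1,1,1],"slide":[[-14.8,28,0],[-14.8,28,0],[-14.8,28,0],[-14.8,28,0],[-14.8,28,0],[-14.8,28,0],[-14.8,28,0],[-14.8,28,0],[-14.8,28,0],[-14.8,28,0],[-14.8,28,0],[-14.8,28,0],[-14.8,28,0],[-14.8,28,0],[-14.8,28,0],[-14.8,28,0]],"roll":[-108,-108,-108,-108,-108,-108,-108,-108,-108,-108,-108,-108,-108,-108,-108,-108]}'
python3 -c "
from h import *
i=snap('wrist','w3',s=1.25);s=manip.get_state();print(s['position'],s['qpos'],(s['qpos'][0]-s['qpos'][5])*57.3)
t=snap('top','top1')
c=np.hstack([t['frame'][130:230,170:430]]*1)
cv2.imwrite('pics/c2.png',cv2.resize(c,None,fx=3,fy=3,interpolation=cv2.INTER_CUBIC)[:,:,::-1])"
```

```text
clock: 8.6
position: [0.4431, -0.0315, 0.1937]
ee_rot: [0.088, -0.701, 0.088, 0.702]
contact_force: [-0.5, -1.2, -0.6]
width: 0.0853
[ 0.44316376 -0.03154674  0.19388915] [-2.27832101e-01  1.05332419e-01  1.82479388e+00 -1.04932660e-04
  1.21238323e+00  1.59334756e+00] -104.3535944340649
```

View pics/w3.png

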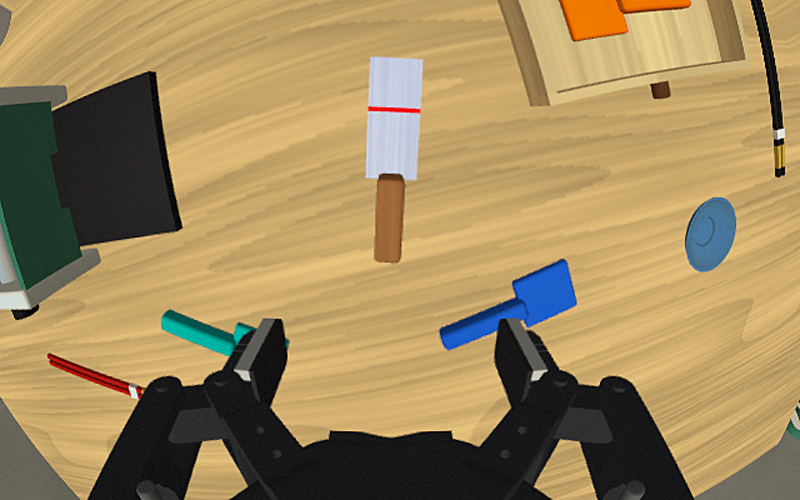

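View pics/c2.png

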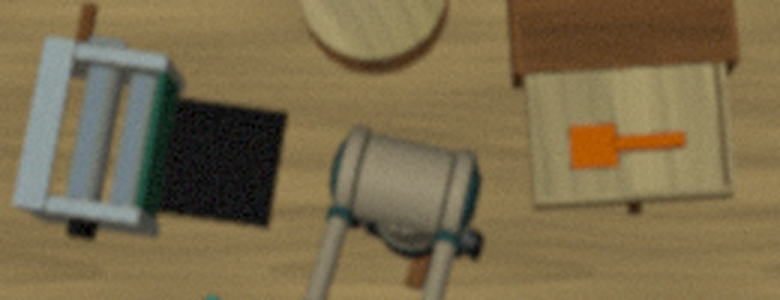

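Scraper now lies flat in the drawer tray (570-685,145 in the crop) and the drawer hasn't moved. In the wrist view the gauge tip is at (396,57), the line at (394,110), and the grip runs from (390,176) to (388,262).

Run:
```python
from h import *
a=dict(np.load('pics/w3.npz'))
P=lambda u,v,z:fish(a,u/1.25-.1,v/1.25-.1,z)
def sh(n,*p): print(n,*[q[:2].round(4) for q in p],'deg',np.degrees(np.arctan2(*(p[1]-p[0])[[1,0]])).round(1),'len',np.linalg.norm(p[1]-p[0]).round(4))
sh('line>tip',P(394,110,.004),P(396.5,58,.004))
sh('base>tip',P(392,180,.004),P(396.5,58,.004))
sh('grip end>start top',P(388,262,.04),P(390,176,.04))
sh('bladeL',P(366,179,.004),P(371,57,.004)); sh('bladeR',P(417,180,.004),P(423,60,.004))
d=P(396.5,58,.004)-P(392,180,.004); d/=np.linalg.norm(d); print('origin',P(394,110,.004)-.09*d)
```

```text
line>tip [ 0.5287 -0.0563] [ 0.5718 -0.0694] deg -16.9 len 0.0451
base>tip [ 0.4704 -0.0398] [ 0.5718 -0.0694] deg -16.3 len 0.1057
grip end>start top [ 0.4112 -0.0212] [ 0.4796 -0.0404] deg -15.6 len 0.071
bladeL [ 0.4769 -0.0182] [ 0.5781 -0.049 ] deg -16.9 len 0.1058
bladeR [ 0.4651 -0.0608] [ 0.565  -0.0906] deg -16.6 len 0.1042
origin [ 0.44231038 -0.0310689   0.004     ]
```

```bash
python3 -m crank '{"grip":[1,1,1,1,1,1,0,0,0,0,0,0,0,0],"slide":[[0,0,-5],[0,0,-10],[0,0,-15],[0,0,-18.2],[0,0,-18.2],[0,0,-18.2],[0,0,-18.2],[0,0,-18.2],[0,0,-18.2],[0,0,-18.2],[0,0,-18.2],[0,0,-18.2],[0,0,-18.2],[0,0,-18.2]],"roll":[-1.5,-1.5,-1.5,-1.5,-1.5,-1.5,-1.5,-1.5,-1.5,-1.5,-1.5,-1.5,-1.5,-1.5]}' 60
```

```text
clock: 10.1
position: [0.4441, -0.0317, 0.0133]
ee_rot: [-0.098, 0.701, -0.098, -0.7]
contact_force: [-0.7, 0.6, 6.3]
width: 0.0212
```

```bash
python3 -m crank '{"grip":[0,0,0,0,0,0,0,0,0,0,0,0,0,0,0,0,0,0],"slide":[[0,0,3],[0,0,7],[0,0,8],[2,2,8],[4,5,8],[6,8,8],[8,12,8],[11.3,15.3,8],[11.3,15.3,8],[11.3,15.3,8],[11.3,15.3,8],[11.3,15.3,8],[11.3,15.3,8],[11.3,15.3,8],[11.3,15.3,8],[11.3,15.3,8],[11.3,15.3,8],[11.3,15.3,8]],"roll":[0,0,0,8,16,24,32,40,48,56,64,72,80,88,98,98,98,98]}'
python3 -c "
from h import *
i=snap('wrist','w4',s=1.25);s=manip.get_state();print(s['position'],s['qpos'],(s['qpos'][0]-s['qpos'][5])*57.3)"
```

```text
clock: 11.9
position: [0.5562, 0.1214, 0.092]
ee_rot: [-0.464, -0.534, -0.464, 0.534]
contact_force: [-0.3, -0.4, -1.1]
width: 0.0208
[0.55626847 0.12138701 0.09208079] [ 9.27020677e-02  3.78559270e-01  1.72326400e+00 -8.78111376e-05
  1.04012795e+00  2.32193107e-01] -7.992836534817763
```

View pics/w4.png

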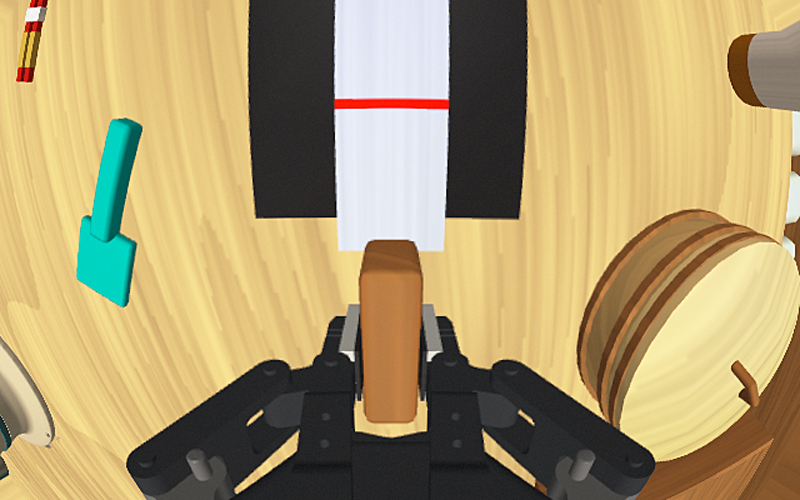

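Blade looks square to the tray: tray outer corners (256,217),(519,218), red line (334-449,103).

Run:
```python
from h import *
a=dict(np.load('pics/w4.npz'))
P=lambda u,v,z:fish(a,u/1.25-.1,v/1.25-.1,z)
zb=.0827
A,B=P(256,217,.03),P(519,218,.03); print('corners',A,B)
C,D=P(249,30,.03),P(527,30,.03)
ang=lambda v:np.degrees(np.arctan2(v[1],v[0])).round(2)
print('tray dir',ang(C-A),ang(D-B),ang(B-A)+90, 'w',np.linalg.norm(A-B))
L,R=P(334,104,zb),P(449,103.5,zb);l=(L+R)/2
print('line',l,'dir',ang(R-L)+90,np.linalg.norm(R-L),'side',ang(P(334,30,zb)-P(338.5,249,zb)),ang(P(449.5,30,zb)-P(443.5,250,zb)))
for th in (81.5,82,82.5):
  d=np.array([np.cos(np.radians(th)),np.sin(np.radians(th))]);n=np.array([-d[1],d[0]])
  m=((A+B)/2)[:2]+.14*d; e=m-l[:2]; print(th,m,'fwd',e@d,'left',e@n)
```

```text
corners [0.48427602 0.16240476 0.03      ] [0.63222189 0.14104256 0.03      ]
tray dir 81.83 81.87 81.78 w 0.14948017681882664
line [0.56859578 0.21022606 0.0827    ] dir 82.33 0.04450480084446785 side 82.01 81.73
81.5 [0.57894227 0.29018588] fwd 0.08061084791180756 left 0.0015859745622719744
82 [0.57773319 0.29036119] fwd 0.08062694933205772 left 0.0021041757171363393
82.5 [0.57652262 0.29052594] fwd 0.08064757223998834 left 0.0026222166308731156
```

```bash
python3 -m crank '{"grip":[0,0,0,0,0,0,0],"slide":[[-0.2,0,-2],[-0.2,0,-3.5],[-0.2,0,-4.3],[-0.2,0,-4.6],[-0.2,0,-4.8],[-0.2,0,-4.8],[-0.2,0,-4.8]],"roll":[0,0,0,0,0,0,0]}'; python3 -c "
from h import *
s=manip.get_state();print(s['position'],s['contact_force'])"
```

```text
clock: 12.65
position: [0.555, 0.1215, 0.0449]
ee_rot: [0.465, 0.534, 0.464, -0.533]
contact_force: [0.7, -0.4, -0.9]
width: 0.0204
[0.55499835 0.12147286 0.04492996] [ 0.695845   -0.41753498 -0.88317907]
```

```bash
python3 -m crank '{"grip":[0,0,0,0],"slide":[[0,0,-0.1],[0,0,-0.1],[0,0,-0.1],[0,0,-0.1]],"roll":[0,0,0,0]}'
```

```text
clock: 13.05
position: [0.5546, 0.1214, 0.0435]
ee_rot: [0.464, 0.533, 0.464, -0.533]
contact_force: [-0.6, 0.0, -0.2]
width: 0.0209
```

```bash
python3 -m crank '{"grip":[0,0,0,0,0,0,0],"slide":[[0.2,1.4,0],[0.4,2.8,0],[0.5,3.5,0],[0.57,4,0],[0.64,4.46,0],[0.64,4.46,0],[0.64,4.46,0]],"roll":[0,0,0,0,0,0,0]}'
python3 -c "
from h import *
i=snap('wrist','w5',s=1.25);s=manip.get_state();print(s['position'],s['contact_force'])"
```

```text
clock: 13.75
position: [0.5609, 0.1664, 0.0433]
ee_rot: [0.464, 0.533, 0.464, -0.533]
contact_force: [0.2, 1.3, -0.0]
width: 0.0208
[0.56086847 0.16615013 0.04336185] [-0.31891171  0.77343065  0.60583135]
```

View pics/w5.png

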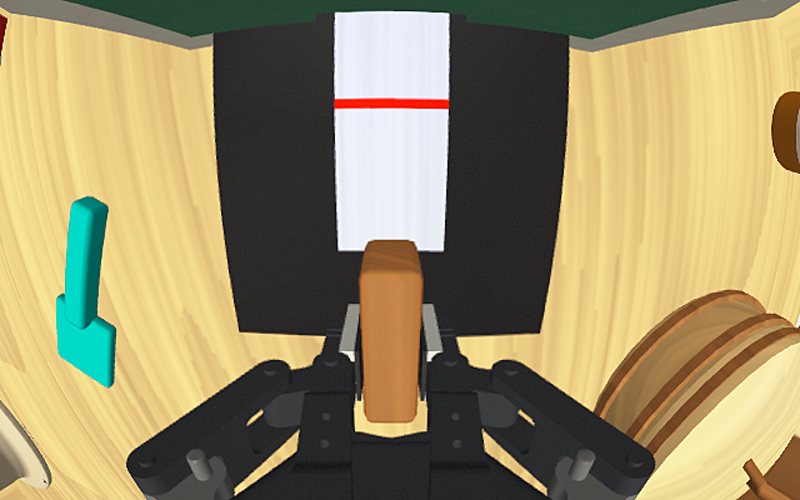

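The blade tip (334-450, v 12) is inside the slot (318-466), well centred.

Run:
```python
from h import *
a=dict(np.load('pics/w5.npz'))
P=lambda u,v,z:fish(a,u/1.25-.1,v/1.25-.1,z)
d=np.array([.1426,.9898]);n=np.array([-d[1],d[0]])
zl=.034
l=((P(334,104,zl)+P(449,104,zl))/2)[:2]
A,B=P(240,332,.03)[:2],P(541,333,.03)[:2]; m=(A+B)/2+.14*d
print('line',l,'A,B',A,B,'from tray edge fwd,left',(m-l)@d,(m-l)@n)
for q in [(214,38),(568,37)]:
  g=P(*q,.03)[:2]; print('guard foot',g,(g-l)@d,(g-l)@n)
for u in (334,450): print('slot top lip at blade z=.042',(P(u,12,.042)[:2]-l)@d)
for u in (318,466): print('slot side',(P(u,14,.042)[:2]-l)@d,(P(u,14,.042)[:2]-l)@n)
```

```text
line [0.57311774 0.25515567] A,B [0.48407437 0.16149627] [0.63286466 0.14026401] from tray edge fwd,left 0.034704679199273 -0.0003708803242164907
guard foot [0.50367174 0.29802922] 0.03253324390224959 0.07485141062740477
guard foot [0.65146972 0.27825523] 0.034036939093234436 -0.0742588001025869
slot top lip at blade z=.042 0.03507047709166616
slot top lip at blade z=.042 0.03541792633815837
slot side 0.034627738465934775 0.027276824652593946
slot side 0.035072443454632764 -0.02717904449646979
```

```bash
python3 -m crank '{"grip":[0,0,0,0,0,0,0],"slide":[[0.1,0.7,0],[0.2,1.3,0],[0.27,1.9,0],[0.32,2.2,0],[0.36,2.5,0],[0.36,2.5,0],[0.36,2.5,0]],"roll":[0,0,0,0,0,0,0]}'
```

```text
clock: 14.5
position: [0.5645, 0.1915, 0.0433]
ee_rot: [0.464, 0.534, 0.464, -0.533]
contact_force: [-0.7, 0.9, 0.4]
width: 0.0208
```

```bash
python3 -m crank '{"grip":[0,0,0,0,0,0],"slide":[[0.05,0.4,0],[0.1,0.7,0],[0.13,0.94,0],[0.13,0.94,0],[0.13,0.94,0],[0.13,0.94,0]],"roll":[0,0,0,0,0,0]}'
python3 -c "
from h import *
i=snap('wrist','w6',s=1.25);s=manip.get_state();print(s['position'],s['contact_force'])"
```

```text
clock: 15.1
position: [0.5659, 0.2008, 0.0434]
ee_rot: [0.464, 0.534, 0.464, -0.533]
contact_force: [-0.9, 1.3, 0.4]
width: 0.0211
[0.56587057 0.20075283 0.04336606] [0.42136908 1.17324118 0.8257151 ]
```

View pics/w6.png

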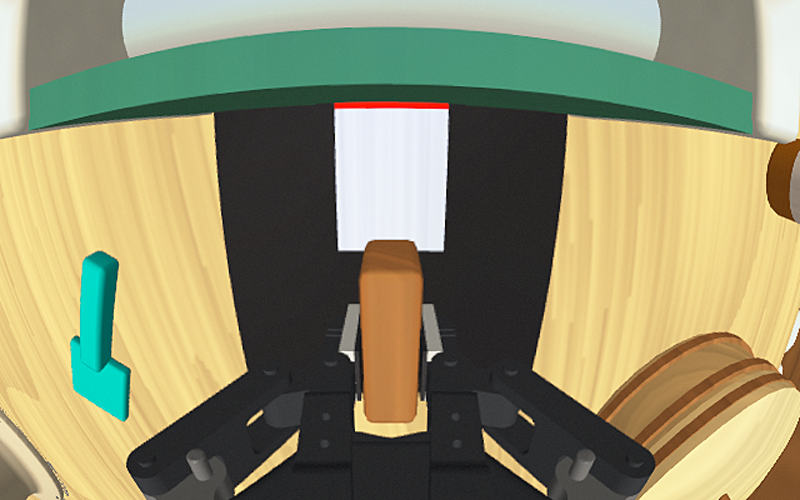

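The red line (334-449, v 104) is level with the guard's face, just visible under its lip, and there's no contact load. Letting go and rising.

```bash
python3 -m crank '{"grip":[0,0.15,0.25,0.4,0.5,0.5,0.5,0.5,0.5,0.5,0.5,0.5,0.5,0.5,0.5],"slide":[[0,0,-0.05],[0,0,-0.05],[0,0,-0.05],[0,0,-0.05],[0,0,-0.05],[0,0,-0.05],[0,0,-0.05],[0,0,1],[0,0,3],[0,0,6],[0,0,11],[0,-3,16],[0,-7,18],[0,-7,18],[0,-7,18]],"roll":[0,0,0,0,0,0,0,0,0,0,0,0,0,0,0]}'
python3 -c "
from h import *
i=snap('wrist','w7',s=1.25);t=snap('top','top2')"
```

```text
clock: 16.65
position: [0.5661, 0.1297, 0.2249]
ee_rot: [0.464, 0.535, 0.463, -0.533]
contact_force: [-0.8, 0.1, -0.4]
width: 0.0427
```

View pics/w7.png

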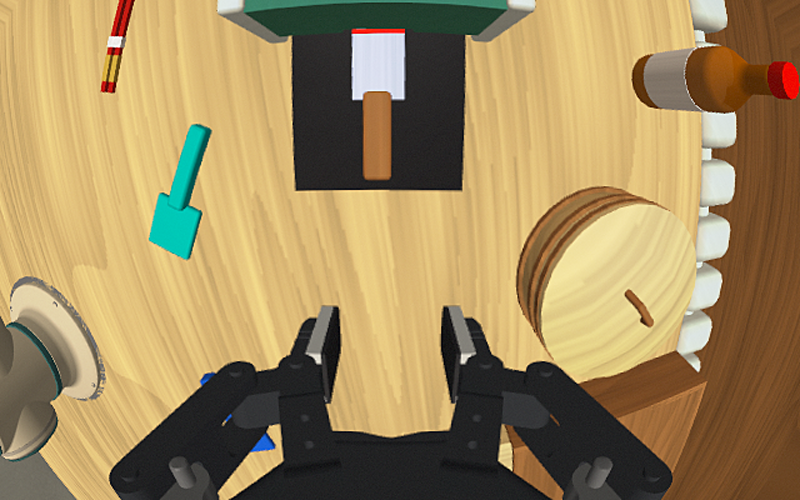

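Gauge lies free on the tray, line at (352-405,31), tray edge (295,189)-(462,190).

Run:
```python
from h import *
a=dict(np.load('pics/w7.npz'))
P=lambda u,v,z:fish(a,u/1.25-.1,v/1.25-.1,z)[:2]
A,B=P(295,189,.03),P(462,190,.03);d=(B-A)/np.linalg.norm(B-A);n=-d;d=np.array([-d[1],d[0]])
m=(A+B)/2+.14*d
l=P(379,31.5,.034);print('line in mouth',(l-m)@d,(l-m)@n)
x=P(405,97,.034)-P(352,97,.034);x=np.array([-x[1],x[0]]);print('angle',np.degrees(np.arctan2(d[0]*x[1]-d[1]*x[0],d@x)))
b=P(378.5,100,.034);print('blade base (-55 expected)',(b-m)@d,(b-m)@n)
e=P(377,179,.068);print('grip end (-125)',(e-m)@d,(e-m)@n)
```

```text
line in mouth -0.0018264885751477506 7.380233697426781e-06
angle 0.1248217415199393
blade base (-55 expected) -0.06212070321028795 -0.0001234245097366616
grip end (-125) -0.12524626946302206 -0.00019399492551903862
```

```bash
python3 -c "
from rig import manip
print(manip.sign_off())"
```

```text
the job is handed in; nothing more can be done
None
```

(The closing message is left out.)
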